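Put the gravers back in their rests

TASK

Put the three mushroom-handled gravers away, one after another, each in the keyhole-shaped rest of its own length: the short one in the short rest, the medium in the medium, the long in the long. Each must lie flat on the felt inside the rails, its handle in the wide bay and its steel along the narrow channel with the point inside the closed end. Leave the file, the brush and the jar where they are.

Things in the scene. Friction and masses are not known exactly. Their poses are not given: they have to be found in the camera images.
- graver_short: short graver, 90 mm long, 70 g (+-40%), loose: pale wood handle, round knob, brass ferrule, steel point. Origin: rear end of the knob, level with the underside it lies flat on; x to the point, z up. Knob 30 mm across and high, x 0 to 18 mm; flat-sided body (grip across y) 24 mm wide, 26 high, x 18 to 48; ferrule to 58; 6 mm steel, its centre 13 mm up, point at x 90.
- graver_medium: medium graver, 120 mm long, 70 g (+-40%), loose: pale wood handle, round knob, brass ferrule, steel point. Origin: rear end of the knob, level with the underside it lies flat on; x to the point, z up. Knob 30 mm across and high, x 0 to 18 mm; flat-sided body (grip across y) 24 mm wide, 26 high, x 18 to 48; ferrule to 58; 6 mm steel, its centre 13 mm up, point at x 120.
- graver_long: long graver, 150 mm long, 70 g (+-40%), loose: pale wood handle, round knob, brass ferrule, steel point. Origin: rear end of the knob, level with the underside it lies flat on; x to the point, z up. Knob 30 mm across and high, x 0 to 18 mm; flat-sided body (grip across y) 24 mm wide, 26 high, x 18 to 48; ferrule to 58; 6 mm steel, its centre 13 mm up, point at x 150.
- rest_short: short rest, fixed: keyhole-shaped dark wood tray, grey felt floor, 118 mm long over all. Origin: at bench height, below where its graver's origin belongs; x runs from the wide handle bay to the channel's closed end, z up. Felt 4 mm above the bench, rails 4 mm thick, tops 8 mm above the bench. Inside: bay x -10 to 58 mm, 56 mm wide; channel 30 mm wide, on to x 100 mm.
- rest_medium: medium rest, fixed: keyhole-shaped dark wood tray, grey felt floor, 148 mm long over all. Origin: at bench height, below where its graver's origin belongs; x runs from the wide handle bay to the channel's closed end, z up. Felt 4 mm above the bench, rails 4 mm thick, tops 8 mm above the bench. Inside: bay x -10 to 58 mm, 56 mm wide; channel 30 mm wide, on to x 130 mm.
- rest_long: long rest, fixed: keyhole-shaped dark wood tray, grey felt floor, 178 mm long over all. Origin: at bench height, below where its graver's origin belongs; x runs from the wide handle bay to the channel's closed end, z up. Felt 4 mm above the bench, rails 4 mm thick, tops 8 mm above the bench. Inside: bay x -10 to 58 mm, 56 mm wide; channel 30 mm wide, on to x 160 mm.
- file: a small hand file, to be left alone: slim straight dark handle 14 mm square and 70 mm long (origin under its middle), thin dark blade along +x to 110 mm; it lies among the gravers, and has no knob
- brush: a bench brush 160 mm long lying beyond the work, to be left alone; x along it, z up
- jar: a closed clear jar, 42 mm in diameter and 45 mm high, standing beyond the work, to be left alone; origin under its middle

How it is judged (in metres and radians):
At the end, for the whole second after the job is handed in: Each graver lies in the rest of its own length, at rest (under 20 mm/s, 0.2 rad/s), handle in the bay: origins within 12 mm along, 13 mm across, graver 1 to 6.5 mm above the rest's origin (on the felt), tilt under 0.09 rad, yaw within 0.22 (short), 0.18 (medium), 0.15 rad (long) (x of graver_short in the frame of rest_short between -0.012 and 0.012 m and y of graver_short in the frame of rest_short between -0.013 and 0.013 m and z of graver_short in the frame of rest_short between 0.001 and 0.0065 m and angle between the x axis of graver_short and the x axis of rest_short, either way round below 0.22 rad and angle between each of graver_short, graver_medium, graver_long's own z axis and vertical below 0.09 rad and linear speed of each of graver_short, graver_medium, graver_long below 0.02 m/s and angular speed of each of graver_short, graver_medium, graver_long below 0.2 rad/s and x of graver_medium in the frame of rest_medium between -0.012 and 0.012 m and y of graver_medium in the frame of rest_medium between -0.013 and 0.013 m and z of graver_medium in the frame of rest_medium between 0.001 and 0.0065 m and angle between the x axis of graver_medium and the x axis of rest_medium, either way round below 0.18 rad and x of graver_long in the frame of rest_long between -0.012 and 0.012 m and y of graver_long in the frame of rest_long between -0.013 and 0.013 m and z of graver_long in the frame of rest_long between 0.001 and 0.0065 m and angle between the x axis of graver_long and the x axis of rest_long, either way round below 0.15 rad); the robot touches nothing.
It fails at once if the file is shifted by more than 25 mm (distance of file from where it was at the start of the episode above 0.025 m).
It fails at once if the brush is shifted by more than 25 mm (distance of brush from where it was at the start of the episode above 0.025 m).
It fails at once if the jar is shifted by more than 25 mm (distance of jar from where it was at the start of the episode above 0.025 m).
It also fails if it takes over 80 s, if anything falls off the work surface, if the arm or the gripper's body presses on something with over 40 N, if the wrist force passes 120 N, or if a joint passes its speed limit or range.

ROBOT

A 7-joint arm with a two-finger parallel gripper is mounted at the origin on the work surface. World frame = base frame: x ahead of the robot, y to its left, z up, the work surface at z = 0. Lengths are in m, angles in degrees, forces in N, time in s.
With the tool pointing down it reaches from about 0.425 to 0.875 m from the base axis. Payload 4.7 kg.
Tool frame: the origin (TCP) lies on the mounting face of the last link; the fingertips stand 182 mm ahead of it and the grasp point (between the pads) lies 164 mm ahead of it; z points along the fingers, x is the direction in which the jaws open and shut, and the axes are right-handed (so a half turn about z gives the same grasp; the last joint's range is limited). The gripper opens to 87 mm and grips with 3 to 60 N. Pads are 19 mm wide; open, the fingers measure 117 mm over their backs; the gripper's body (75 mm by 190 mm) begins 51 mm behind the grasp point.
Start: joints at [68.188, 18.392, -4.016, 83.108, 1.295, 78.541, -3.26], TCP at [0.25, -0.6, 0.405] pointing down, gripper open.
Joint ranges: [-163.93, 163.93], [-17.29, 119.83], [-79.2, 71.16], [3.27, 140.29], [-89.18, 269.18], [5.43, 117.66], [-154.24, 154.24]. Speed limits (degrees/s): [147.25, 147.25, 180, 180, 180, 180, 180].

INTERFACE

Orientations are given as [roll, pitch, yaw] about the fixed x, y, z axes, in that order (R = Rz(yaw) Ry(pitch) Rx(roll)).
In Python, from cell import status, cams, env, outline_of, landmark_of gives the robot as it stands. The module is installed in compiled form; this text tells all that it offers.
- The arm moves only by the tool jog_arm, never from a script. Its argument "rows" is a list of rows, each a list of 7 numbers: the closure, from 0 (fully open) to 1 (shut), then the shift along the tool's x, y, z in m, then the turn, a rotation vector about the tool's x, y, z in degrees. A call has 1 to 12 rows; each row shifts and turns the commanded pose from where the row before left it, along the tool's axes as they then stand; what a row does not reach is not made up. A row lasts 1/12 s, in which the tool goes at most 41.7 mm and 7.16 degrees, less where a joint would pass 70% of its speed; a pose out of reach is approached as far as the arm can. A call with a gripper value outside its range is refused whole. The fingers move at their own pace and stop on an object; "grip_force" is the grip in N (left out, the last holds). Time passes only in rows, so rows that do not move let the fingers close. It gives the time, the measured TCP pose, the force and the opening at its end, in the units of the state.
- status.get_obs(): the state, without advancing time (a new reading comes with each control period).
- cams.read_camera(name): name is "scene" or "top" or "wrist"; returns (picture, depth): 420x560x3 uint8, red, green, blue; 420x560 float32, m along the optical axis (not along the pixel's ray), 0 where there is no reading.
- cams.camera_params(name): a dict with "vfov" (degrees; the focal length in pixels is half the picture's height over the tangent of half this angle, whatever the lens; pixels are square), "cx", "cy" (the principal point, pixels), "eye" and "attitude" of the camera in the world. Camera axes: x right, y up, looking along -z (the intrinsics and any distortion apply to the point x, -y, -z); pixel columns grow to the right and rows downward; lengths in m; the calibration is good to about 2 mm. A picture is of the moment at which its call begins: read the wrist's pose just before it. camera_params takes no time and is no camera call; for the wrist camera it gives the pose at the moment of the call.
- env.sign_off(): hands the job in, once; it reports no verdict.
Trained networks look in the newest picture that a camera, given by its name, has taken for a name from the list of things; names that differ only in an ending like _2 or _b are one class to them, and where a whole thing is asked for, a point or a joint stands for the part that bears it (a point fixed in the world has none). Each returns a list of dicts, best first, with "conf" (0 to 1); they miss things now and then, are a little off and sometimes report something else, mostly with a low value. They report only what shows in the picture. A call takes as long as a camera call.
- outline_of(camera, name): "pixels" (420x560 bool, what is visible of it) and "box" ([left, top, right, bottom] in pixels, round what is visible of it).
- landmark_of(camera, name): "position" ([row, column] in pixels: a listed point, or the origin of a listed thing).
The state is a dict: "time_s": time; "qpos": joint angles; "joint_velocities": joint speeds; "effort": joint torques, N m; "tool_pos": TCP position; "tool_rot": TCP orientation; "force": force on the tool from outside, world axes, zero at the start; "wrist_torque": the same for the moment, N m; "grip_width": finger opening in m.
Only numpy, scipy, OpenCV 4.12 (cv2) and the standard library are available. Lean on these libraries where they do the work, as an engineer would, in place of code of your own. Each camera call takes 0.05 s, during which the arm holds its last target. There are 200 camera calls.

## Working session

There is one attempt and no reset: what is moved stays moved. The work goes in short steps, Python scripts to look and compute and a tool call to move; the robot and the scene stay as the last step left them, time stands still between calls to the robot, and variables do not carry over. Pictures are saved under pics/ and viewed, about 12 in all and at most 16, crops included, and the job is handed in when it is done.

Besides the shell and the picture viewer there is one more tool, called after ">>>" by a JSON object that holds its "method" and its "body", one argument or row to a line. jog_arm: Moves the arm, as the interface text tells. Its arguments: {"type":"object","properties":{"rows":{"type":"array"},"grip_force":{"type":"number"}},"required":["rows"]}

```bash
mkdir -p pics; cat > h.py <<'E'
import numpy as np, cv2
from cell import status, cams, env, outline_of, landmark_of
from scipy.spatial.transform import Rotation as R
def par(c):
    p=cams.camera_params(c); return p
def save(n,im): cv2.imwrite('pics/'+n,im[:,:,::-1])
E
python3 - <<'E'
from h import *
o=status.get_obs(); print({k:np.round(v,3) for k,v in o.items()})
for c in ("scene","top"):
    print(c,par(c)); im,d=cams.read_camera(c); save(c+'1.png',im); np.save(c+'d.npy',d)
    for n in ["graver_short","graver_medium","graver_long","rest_short","rest_medium","rest_long","file","brush","jar"]:
        r=outline_of(c,n); print(n,[(round(x['conf'],2),x['box']) for x in r][:4], [(round(x['conf'],2),x['position']) for x in landmark_of(c,n)][:3])
E
```

```text
{'time_s': np.float64(0.0), 'qpos': array([68.187, 18.437, -4.015, 83.175,  1.294, 78.541, -3.261]), 'joint_velocities': array([ 0.013, -0.047,  0.024,  0.032,  0.138,  0.114,  0.006]), 'effort': array([-1.0000e-03, -4.9128e+01, -4.0400e-01, -3.1253e+01, -6.4000e-02,
        4.4000e-02,  0.0000e+00]), 'tool_pos': array([ 0.25 , -0.6  ,  0.404]), 'tool_rot': array([ 1.79995e+02,  1.08000e-01, -6.73780e+01]), 'force': array([-0.034, -0.583,  0.193]), 'wrist_torque': array([ 0.   , -0.013, -0.024]), 'grip_width': np.float64(0.087)}
scene {'vfov': 48.918846289948604, 'cx': 272.7965133796816, 'cy': 210.44756209439583, 'eye': array([ 1.15619144, -0.56019111,  0.77852071]), 'attitude': array([47.20578567, -0.70304252, 47.41210511])}
graver_short [(0.57, [198.2, 220.7, 229.4, 243.3])] [(0.59, [230.3, 203.7])]
graver_medium [(0.76, [238.3, 206.4, 266.5, 238.6])] [(0.63, [212.3, 242.5])]
graver_long [(0.76, [122.3, 272.2, 169.3, 321.9])] []
rest_short [(0.97, [337.5, 154.3, 382.4, 179.6]), (0.69, [161.6, 248.4, 205.1, 289.0])] [(0.73, [230.3, 202.1]), (0.69, [160.1, 347.0])]
rest_medium [(0.62
[... 529 characters left out ...]
8541469, -91.24866192])}
graver_short [(0.79, [341.9, 219.3, 355.9, 250.6])] [(0.79, [250.3, 349.5])]
graver_medium [(0.7, [300.3, 196.7, 313.6, 243.3])] [(0.7, [241.5, 306.7])]
graver_long [(0.78, [428.5, 180.3, 441.4, 238.5])] [(0.84, [242.3, 434.9])]
rest_short [(0.89, [141.9, 191.4, 168.4, 244.3]), (0.21, [345.3, 114.6, 359.8, 177.5])] []
rest_medium [(0.63, [189.6, 208.5, 222.0, 273.6])] [(0.59, [261.7, 204.3])]
rest_long [(0.96, [242.4, 196.1, 266.0, 267.0])] [(0.96, [265.1, 255.4])]
file [(0.91, [387.5, 190.8, 395.4, 248.7])] [(0.84, [232.6, 392.2])]
brush [(0.76, [346.2, 115.7, 363.1, 180.0])] [(0.93, [148.4, 355.7])]
jar [(0.6, [276.8, 130.9, 290.8, 150.5])] [(0.65, [145.5, 283.7])]
```

```bash
python3 -c "
import cv2
a=cv2.imread('pics/top1.png'); cv2.imwrite('pics/topc.png',cv2.resize(a[90:290,120:460],None,fx=2.35,fy=2.35,interpolation=cv2.INTER_CUBIC))"
```

```text
(no output)
```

View pics/topc.png

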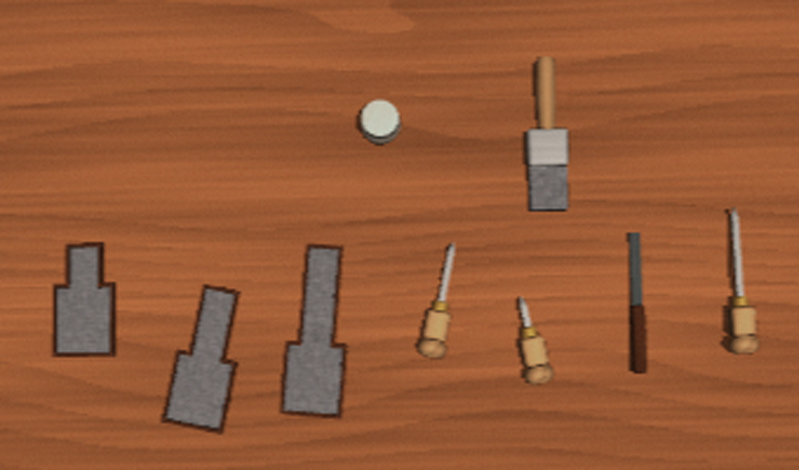

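```bash
cat >> h.py <<'E'
from scipy.optimize import minimize
def proj(p,P):
    M=R.from_euler('xyz',p['attitude'],degrees=True).as_matrix()
    q=(np.asarray(P,float)-p['eye'])@M; f=210/np.tan(np.radians(p['vfov']/2))
    return np.c_[p['cx']+f*q[:,0]/-q[:,2], p['cy']-f*q[:,1]/-q[:,2]]
def unproj(p,u,v,z):
    M=R.from_euler('xyz',p['attitude'],degrees=True).as_matrix(); f=210/np.tan(np.radians(p['vfov']/2))
    r=M@np.array([(u-p['cx'])/f,-(v-p['cy'])/f,-1]); return p['eye']+r*(z-p['eye'][2])/r[2]
def box(x0,x1,w,z0,z1): return np.array([[x,y,z] for x in(x0,x1) for y in(-w/2,w/2) for z in(z0,z1)])/1000
def cyl(x0,x1,r,zc): 
    a=np.linspace(0,2*np.pi,16); return np.array([[x,r*np.cos(t),zc+r*np.sin(t)] for x in(x0,x1) for t in a])/1000
L={'short':90,'medium':120,'long':150}
def parts(kind,n):
    l=L[n]
    if kind=='graver': return [np.r_[cyl(5,13,15,15),cyl(0,18,9,15)],box(18,48,24,0,26),cyl(48,58,8,13),cyl(58,l-6,3,13),cyl(58,l,1,13)]
    return [box(-14,62,64,0,8),box(0,l+14,38,0,8)]
def render(p,pts,pose,box_,s=6):
    c,sn=np.cos(pose[2]),np.sin(pose[2]); x0,y0,x1,y1=box_
    im=np.zeros(((y1-y0)*s,(x1-x0)*s),np.uint8)
    for P in pts:
        W=np.c_[pose[0]+c*P[:,0]-sn*P[:,1],pose[1]+sn*P[:,0]+c*P[:,1],P[:,2]+(pose[3] if len(pose)>3 else 0)]
        q=((proj(p,W)+.5-[x0,y0])*s-.5)
        cv2.fillConvexPoly(im,cv2.convexHull(np.round(q*16).astype(np.int32)),1,shift=4)
    return cv2.resize(im.astype(np.float32),(x1-x0,y1-y0),interpolation=cv2.INTER_AREA)
def fit(p,mask,pts,init):
    ys,xs=np.nonzero(mask); b=[xs.min()-12,ys.min()-12,xs.max()+13,ys.max()+13]
    b=[max(0,b[0]),max(0,b[1]),min(560,b[2]),min(420,b[3])]
    m=cv2.GaussianBlur(mask[b[1]:b[3],b[0]:b[2]].astype(np.float32),(0,0),1)
    z=init[3] if len(init)>3 else 0
    def cost(v): 
        r=cv2.GaussianBlur(render(p,pts,[v[0]/1000,v[1]/1000,v[2]/50,z],b),(0,0),1); return ((r-m)**2).sum()/m.sum()
    best=None
    for dy in(-.2,0,.2):
        v0=[init[0]*1000,init[1]*1000,(init[2]+dy)*50]
        r=minimize(cost,v0,method='Nelder-Mead',options=dict(initial_simplex=np.array([v0]+[np.add(v0,8*np.eye(3)[i]) for i in range(3)]),xatol=.05,fatol=1e-5))
        if best is None or r.fun<best.fun: best=r
    return np.array([best.x[0]/1000,best.x[1]/1000,best.x[2]/50]),best.fun
E
cat > loc.py <<'E'
from h import *
pt=par('top'); ps=par('scene'); cams.read_camera('top'); 
init={}
px={'graver_short':(349.5,250),'graver_medium':(306.7,241.5),'graver_long':(435,242),'rest_short':(155,240),'rest_medium':(204,262),'rest_long':(255,265)}
from collections import OrderedDict
for c,p in(('top',pt),('scene',ps)):
    if c=='scene': cams.read_camera('scene')
    for n in px:
        k,s=n.split('_'); r=outline_of(c,n)
        w=unproj(pt,*px[n],.01); 
        if n in init: w=init[n]
        for q in r[:2]:
            f,e=fit(p,q['pixels'],parts(k,s),[w[0],w[1],init[n][2] if n in init else 0])
            print(c,n,round(q['conf'],2),np.round(f[:2]*1000,1),round(np.degrees(f[2]),1),'err',round(e,3))
            if c=='top' and n not in init: init[n]=f
E
python3 loc.py
python3 - <<'E'
from h import *
d=np.load('topd.npy'); p=par('top')
for u,v in((250,150),(200,300),(400,290),(320,320),(480,240),(100,200)):
    f=210/np.tan(np.radians(p['vfov']/2)); M=R.from_euler('xyz',p['attitude'],degrees=True).as_matrix()
    print(u,v,np.round(p['eye']+M@(np.array([(u-p['cx'])/f,-(v-p['cy'])/f,-1])*d[v,u]),4))
E
```

```text
top graver_short 0.7 [ 476.8 -155.5] 10.3 err 0.079
top graver_medium 0.74 [505.  -43.5] -11.3 err 0.104
top graver_long 0.87 [ 503.8 -363.4] 1.6 err 0.024
top rest_short 0.86 [527.  315.4] 0.3 err 0.008
top rest_medium 0.98 [450.8 201.7] -12.6 err 0.004
top rest_long 0.9 [460.5  82.1] -6.2 err 0.01
scene graver_short 0.89 [ 474.4 -156.6] 11.9 err 0.017
scene graver_medium 0.73 [499.6 -42.8] -12.5 err 0.073
scene graver_long 0.88 [ 500.3 -363.1] 1.7 err 0.022
scene rest_short 0.63 [525.5 315.8] -0.3 err 0.018
scene rest_medium 0.63 [448.6 202.3] -13.4 err 0.003
scene rest_long 0.77 [458.8  82.8] -7.4 err 0.022
250 150 [0.7332 0.0799 0.0023]
200 300 [0.3692 0.2081 0.0015]
400 290 [ 0.3837 -0.2764  0.0017]
320 320 [ 0.3153 -0.0818 -0.0005]
480 240 [ 0.4998 -0.4738  0.0005]
100 200 [0.6183 0.4524 0.0017]
```

```bash
cat >> h.py <<'E'
def go(ox,oy,th,z,gx=.033):
    "print turn and shift (target tool frame) to bring the grasp point over graver x=gx; th in deg"
    o=status.get_obs(); t=np.radians(th); tgt=np.array([ox+gx*np.cos(t),oy+gx*np.sin(t),z])
    Rt=R.from_euler('xyz',[180,0,th-90],degrees=True); Rc=R.from_euler('xyz',o['tool_rot'],degrees=True)
    rv=(Rc.inv()*Rt).as_rotvec(degrees=True)
    print('t',round(o['time_s'],2),'pos',np.round(o['tool_pos'],4),np.round(o['tool_rot'],1),'turn',np.round(rv,1),'shift(mm)',np.round(Rt.inv().apply(tgt-o['tool_pos'])*1000,1))
E
python3 -c "
from h import *
go(.502,-.363,1.7,.28)"
```

```text
t 2.6 pos [ 0.25   -0.6     0.4048] [180.   -0.  -67.4] turn [ 0.  -0.  20.9] shift(mm) [-229.4 -291.9  124.8]
```

>>> {"method": "jog_arm", "body": {
  "rows": [
    [0,0,0,0,0,0,7],
    [0,0,0,0,0,0,7],
    [0,0,0,0,0,0,6.9],
    [0,-0.023,-0.029,0.0125,0,0,0],
    [0,-0.023,-0.029,0.0125,0,0,0],
    [0,-0.023,-0.029,0.0125,0,0,0],
    [0,-0.023,-0.029,0.0125,0,0,0],
    [0,-0.023,-0.029,0.0125,0,0,0]
  ],
  "grip_force": 20
}}

```text
time_s: 3.27
tool_pos: [0.3926, -0.4794, 0.342]
tool_rot: [-180.0, -0.0, -88.3]
force: [1.3, -0.8, 0.2]
grip_width: 0.0872
```

>>> {"method": "jog_arm", "body": {
  "rows": [
    [0,-0.023,-0.029,0.0125,0,0,0],
    [0,-0.023,-0.029,0.0125,0,0,0],
    [0,-0.023,-0.029,0.0125,0,0,0],
    [0,-0.023,-0.029,0.0125,0,0,0],
    [0,-0.023,-0.029,0.0125,0,0,0],
    [0,0,0,0,0,0,0],
    [0,0,0,0,0,0,0]
  ]
}}

```text
time_s: 3.85
tool_pos: [0.5351, -0.358, 0.2786]
tool_rot: [180.0, 0.1, -87.9]
force: [-0.2, -0.1, 0.4]
grip_width: 0.0869
```

```bash
cat > wl.py <<'E'
from h import *
import sys
n,x,y,t=sys.argv[1],*map(float,sys.argv[2:5]); out=sys.argv[5] if len(sys.argv)>5 else None
z=float(sys.argv[6]) if len(sys.argv)>6 else 0
p=par('wrist'); im,d=cams.read_camera('wrist')
if out: save(out,im)
k,s=n.split('_')
for q in outline_of('wrist',n)[:2]:
    f,e=fit(p,q['pixels'],parts(k,s),[x,y,np.radians(t),z]); print(n,round(q['conf'],2),np.round(q['box']),np.round(f[:2]*1000,1),round(np.degrees(f[2]),1),'err',round(e,3))
E
python3 wl.py graver_long .502 -.363 1.7 w1.png; python3 -c "
from h import *
go(.502,-.363,1.7,.189)"
```

```text
graver_long 0.65 [264.  37. 305. 271.] [ 501.4 -362.2] 1.6 err 0.012
t 3.95 pos [ 0.5326 -0.362   0.2798] [180.   -0.  -88.3] turn [ 0. -0.  0.] shift(mm) [ 0.  -2.4 90.8]
```

View pics/w1.png

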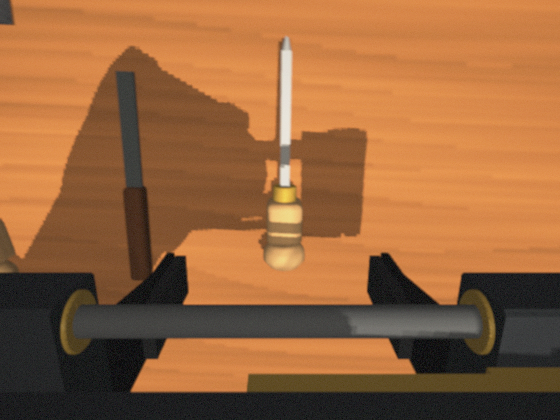

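The wrist view shows the graver's knob at (284,255) and its point at (286,40), centred between the jaws. The file is clear at the left, at column 130. I'm descending and gripping.

>>> {"method": "jog_arm", "body": {
  "rows": [
    [0,0,-0.0015,0.02,0,0,0],
    [0,0,0,0.02,0,0,0],
    [0,0,0,0.02,0,0,0],
    [0,0,0,0.018,0,0,0],
    [0,0,0,0.0125,0,0,0],
    [0,0,0,0,0,0,0],
    [0.9,0,0,0,0,0,0],
    [0.9,0,0,0,0,0,0],
    [0.9,0,0,0,0,0,0],
    [0.9,0,0,0,0,0,0],
    [0.9,0,0,0,0,0,0],
    [0.9,0,0,0,0,0,0]
  ],
  "grip_force": 20
}}

```text
time_s: 4.95
tool_pos: [0.5347, -0.3614, 0.1899]
tool_rot: [-180.0, -0.0, -88.3]
force: [-0.0, 0.7, 0.2]
grip_width: 0.0549
```

>>> {"method": "jog_arm", "body": {
  "rows": [
    [0.9,0,0,0,0,0,0],
    [0.9,0,0,0,0,0,0],
    [0.9,0,0,0,0,0,0],
    [0.9,0,0,0,0,0,0]
  ]
}}

```text
time_s: 5.28
tool_pos: [0.5345, -0.3613, 0.1892]
tool_rot: [180.0, -0.0, -88.3]
force: [-0.1, 0.3, 0.5]
grip_width: 0.0281
```

>>> {"method": "jog_arm", "body": {
  "rows": [
    [0.9,0,0,0,0,0,0],
    [0.9,0,0,0,0,0,0],
    [0.9,0,0,0,0,0,0],
    [0.9,0,0,-0.01,0,0,0],
    [0.9,0,0,-0.02,0,0,0],
    [0.9,0,0,-0.025,0,0,0],
    [0.9,0,0,-0.025,0,0,0],
    [0.9,0,0,-0.01,0,0,0],
    [0.9,0,0,0,0,0,0]
  ]
}}

```text
time_s: 6.03
tool_pos: [0.5355, -0.3619, 0.2831]
tool_rot: [-179.7, -0.2, -88.3]
force: [0.1, 0.8, -1.0]
grip_width: 0.0238
```

```bash
python3 wl.py graver_long .502 -.363 1.7 w2.png .09; python3 -c "
from h import *
go(.4595,.0825,-6.8,.28)"
```

```text
graver_long 0.69 [253.   0. 304. 354.] [ 500.9 -363.7] 1.8 err 0.272
t 6.13 pos [ 0.5342 -0.3613  0.2789] [180.   -0.  -88.3] turn [ 0.  -0.   8.5] shift(mm) [-431.8   93.7   -1.1]
```

View pics/w2.png

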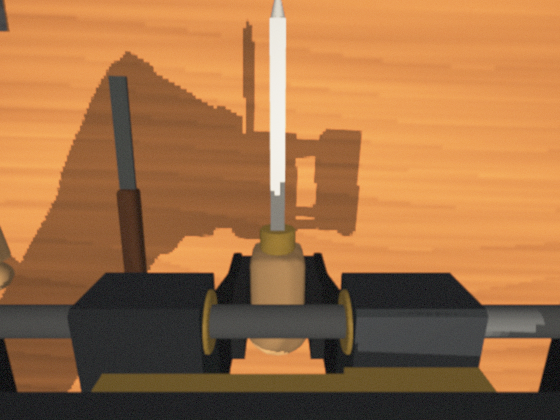

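The graver is held straight, with the steel along column 277. I'm carrying it to the long rest.

>>> {"method": "jog_arm", "body": {
  "rows": [
    [0.9,0,0,0,0,0,4.2],
    [0.9,0,0,0,0,0,4.3],
    [0.9,-0.015,0.003,0,0,0,0],
    [0.9,-0.03,0.0065,0,0,0,0],
    [0.9,-0.03,0.0065,0,0,0,0],
    [0.9,-0.03,0.0065,0,0,0,0],
    [0.9,-0.03,0.0065,0,0,0,0],
    [0.9,-0.03,0.0065,0,0,0,0],
    [0.9,-0.03,0.0065,0,0,0,0],
    [0.9,-0.03,0.0065,0,0,0,0],
    [0.9,-0.03,0.0065,0,0,0,0],
    [0.9,-0.03,0.0065,0,0,0,0]
  ]
}}

```text
time_s: 7.13
tool_pos: [0.5055, -0.0684, 0.2778]
tool_rot: [179.8, 0.0, -96.6]
force: [0.5, 0.5, -1.3]
grip_width: 0.0239
```

>>> {"method": "jog_arm", "body": {
  "rows": [
    [0.9,-0.03,0.0065,0,0,0,0],
    [0.9,-0.03,0.0065,0,0,0,0],
    [0.9,-0.03,0.0065,0,0,0,0],
    [0.9,-0.03,0.0065,0,0,0,0],
    [0.9,-0.027,0.0065,0,0,0,0],
    [0.9,0,0,0,0,0,0],
    [0.9,0,0,0,0,0,0],
    [0.9,0,0,0,0,0,0]
  ]
}}

```text
time_s: 7.8
tool_pos: [0.4912, 0.0785, 0.2781]
tool_rot: [179.9, -0.1, -96.7]
force: [0.2, 0.4, -1.4]
grip_width: 0.0239
```

```bash
python3 wl.py rest_long .4595 .0825 -6.8 w3.png ; python3 -c "
from h import *
go(.4595,.0825,-6.8,.193)"
```

```text
rest_long 0.67 [231.   5. 324. 256.] [460.2  81.6] -5.8 err 0.416
t 7.9 pos [0.4918 0.0775 0.2786] [ 1.799e+02 -1.000e-01 -9.680e+01] turn [ 0.1 -0.1 -0. ] shift(mm) [-1.2 -0.3 85.6]
```

View pics/w3.png

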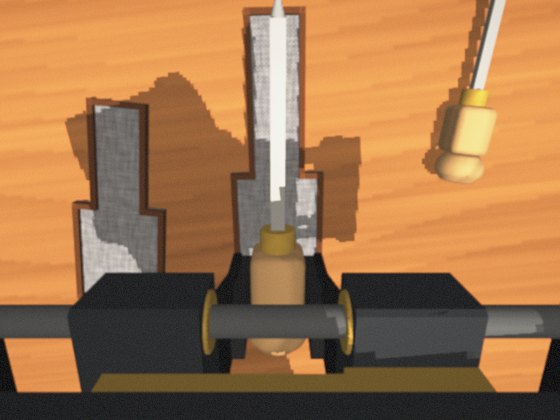

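The long rest is directly below the graver (channel at columns 248-304, steel at 277). I'm lowering and releasing.

>>> {"method": "jog_arm", "body": {
  "rows": [
    [0.9,-0.001,0,0.02,0,0,0],
    [0.9,0,0,0.02,0,0,0],
    [0.9,0,0,0.02,0,0,0],
    [0.9,0,0,0.013,0,0,0],
    [0.9,0,0,0.007,0,0,0],
    [0.9,0,0,0.005,0,0,0],
    [0.9,0,0,0,0,0,0],
    [0.9,0,0,0,0,0,0],
    [0.9,0,0,0,0,0,0]
  ]
}}

```text
time_s: 8.65
tool_pos: [0.4927, 0.0796, 0.195]
tool_rot: [-179.9, 0.0, -96.8]
force: [0.1, -0.1, -0.7]
grip_width: 0.0239
```

>>> {"method": "jog_arm", "body": {
  "rows": [
    [0.6,0,0,0,0,0,0],
    [0.5,0,0,0,0,0,0],
    [0.4,0,0,0,0,0,0],
    [0.3,0,0,0,0,0,0],
    [0.3,0,0,0,0,0,0],
    [0.3,0,0,0,0,0,0],
    [0.3,0,0,-0.01,0,0,0],
    [0.2,0,0,-0.02,0,0,0],
    [0,0,0,-0.03,0,0,0],
    [0,0,0,-0.03,0,0,0],
    [0,0,0,0,0,0,0],
    [0,0,0,0,0,0,0]
  ]
}}

```text
time_s: 9.65
tool_pos: [0.4931, 0.08, 0.2868]
tool_rot: [-179.7, 0.0, -96.8]
force: [0.5, -0.1, 0.2]
grip_width: 0.0835
```

```bash
python3 wl.py graver_long .4595 .0825 -6.8 w4.png .004; python3 -c "
from h import *
go(.475,-.156,11.3,.28)
go(.500,-.043,-12.2,.28)"
```

```text
graver_long 0.97 [260.  41. 299. 268.] [460.2  83.1] -6.8 err 0.009
t 9.75 pos [0.4918 0.0796 0.284 ] [180.   -0.  -96.8] turn [  0.   -0.  -18.1] shift(mm) [227.7  29.7   4. ]
t 9.75 pos [0.4918 0.0796 0.284 ] [180.   -0.  -96.8] turn [ 0.  -0.   5.4] shift(mm) [118.1 -66.9   4. ]
```

View pics/w4.png

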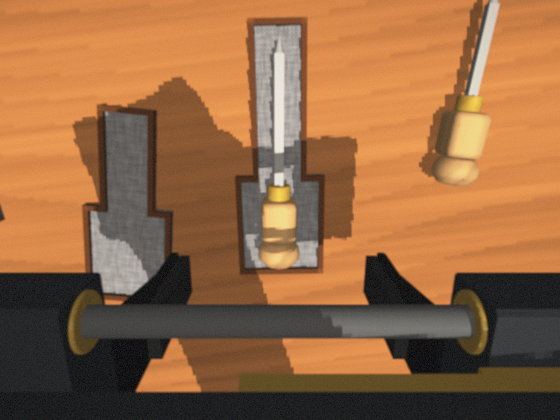

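The long graver lies centred in its rest (fit within 1 mm). Next is the medium one.

>>> {"method": "jog_arm", "body": {
  "rows": [
    [0,0,0,0,0,0,5.4],
    [0,0.0236,-0.0134,0,0,0,0],
    [0,0.0236,-0.0134,0,0,0,0],
    [0,0.0236,-0.0134,0,0,0,0],
    [0,0.0236,-0.0134,0,0,0,0],
    [0,0.0236,-0.0134,0.004,0,0,0],
    [0,0,0,0,0,0,0],
    [0,0,0,0,0,0,0],
    [0,0,0,0,0,0,0]
  ]
}}

```text
time_s: 10.5
tool_pos: [0.5322, -0.0491, 0.279]
tool_rot: [179.8, 0.0, -102.2]
force: [-1.0, 1.3, 1.0]
grip_width: 0.0869
```

```bash
python3 wl.py graver_medium .500 -.043 -12.2 w5.png; python3 -c "
from h import *
go(.500,-.043,-12.2,.189)"
```

```text
graver_medium 0.94 [258.  77. 299. 262.] [504.6 -42.4] -12.4 err 0.011
t 10.6 pos [ 0.5324 -0.0482  0.2797] [ 179.9    0.  -102. ] turn [0.1 0.  0.2] shift(mm) [ 1.7 -0.2 90.7]
```

>>> {"method": "jog_arm", "body": {
  "rows": [
    [0,0,-0.0047,0.02,0,0,0],
    [0,0,0,0.02,0,0,0],
    [0,0,0,0.02,0,0,0],
    [0,0,0,0.018,0,0,0],
    [0,0,0,0.0125,0,0,0],
    [0.9,0,0,0,0,0,0],
    [0.9,0,0,0,0,0,0],
    [0.9,0,0,0,0,0,0],
    [0.9,0,0,0,0,0,0],
    [0.9,0,0,0,0,0,0],
    [0.9,0,0,0,0,0,0],
    [0.9,0,0,0,0,0,0]
  ]
}}

```text
time_s: 11.6
tool_pos: [0.5376, -0.0508, 0.1903]
tool_rot: [-179.9, -0.0, -102.2]
force: [-0.1, -0.0, 0.5]
grip_width: 0.0482
```

>>> {"method": "jog_arm", "body": {
  "rows": [
    [0.9,0,0,0,0,0,0],
    [0.9,0,0,0,0,0,0],
    [0.9,0,0,0,0,0,0],
    [0.9,0,0,0,0,0,0],
    [0.9,0,0,0,0,0,0],
    [0.9,0,0,0,0,0,0],
    [0.9,0,0,-0.01,0,0,0],
    [0.9,0,0,-0.02,0,0,0],
    [0.9,0,0,-0.025,0,0,0],
    [0.9,0,0,-0.025,0,0,0],
    [0.9,0,0,-0.01,0,0,0],
    [0.9,0,0,0,0,0,0]
  ]
}}

```text
time_s: 12.6
tool_pos: [0.5386, -0.0508, 0.2829]
tool_rot: [-179.7, 0.0, -102.2]
force: [0.8, -0.5, -0.3]
grip_width: 0.024
```

```bash
python3 -c "
from h import *
go(.4497,.202,-13,.28)"
```

```text
t 12.6 pos [ 0.5386 -0.0508  0.2829] [-179.7    0.  -102.2] turn [-0.3  0.   0.8] shift(mm) [-226.3  110.5    2.9]
```

>>> {"method": "jog_arm", "body": {
  "rows": [
    [0.9,-0.015,0.0075,0,0,0,0.8],
    [0.9,-0.026,0.0127,0,0,0,0],
    [0.9,-0.026,0.0127,0,0,0,0],
    [0.9,-0.026,0.0127,0,0,0,0],
    [0.9,-0.026,0.0127,0,0,0,0],
    [0.9,-0.026,0.0127,0,0,0,0],
    [0.9,-0.026,0.0127,0,0,0,0],
    [0.9,-0.026,0.0127,0,0,0,0],
    [0.9,-0.026,0.0127,0,0,0,0],
    [0.9,0,0,0,0,0,0],
    [0.9,0,0,0,0,0,0],
    [0.9,0,0,0,0,0,0]
  ]
}}

```text
time_s: 13.6
tool_pos: [0.4807, 0.1903, 0.2785]
tool_rot: [179.9, -0.1, -103.0]
force: [0.3, -0.6, -1.2]
grip_width: 0.0239
```

```bash
python3 wl.py rest_medium .4497 .202 -13 w6.png ; python3 -c "
from h import *
go(.4497,.202,-13,.194)"
```

```text
rest_medium 0.7 [221.  63. 318. 271.] [451.9 203. ] -13.0 err 0.409
t 13.7 pos [0.4812 0.1895 0.2789] [ 1.799e+02 -1.000e-01 -1.031e+02] turn [ 0.1 -0.1 -0.1] shift(mm) [-5.1  0.5 84.9]
```

View pics/w6.png

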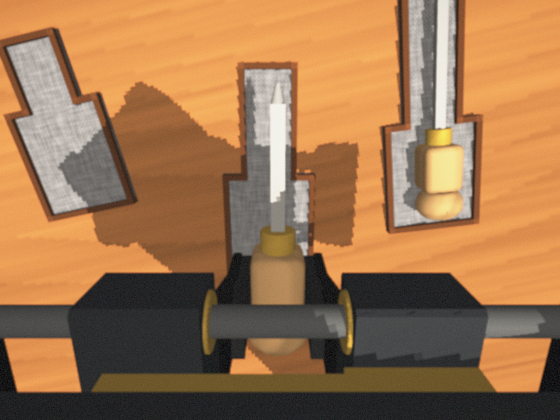

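The rest sits about 5 mm to the left of the tool, which matches the computed shift. I'm correcting for that while lowering.

>>> {"method": "jog_arm", "body": {
  "rows": [
    [0.9,-0.005,0,0.015,0,0,0],
    [0.9,0,0,0.02,0,0,0],
    [0.9,0,0,0.02,0,0,0],
    [0.9,0,0,0.016,0,0,0],
    [0.9,0,0,0.009,0,0,0],
    [0.9,0,0,0.005,0,0,0],
    [0.9,0,0,0,0,0,0],
    [0.9,0,0,0,0,0,0],
    [0.9,0,0,0,0,0,0]
  ]
}}

```text
time_s: 14.45
tool_pos: [0.4826, 0.1957, 0.1954]
tool_rot: [-179.9, 0.0, -103.0]
force: [0.5, 0.0, -1.5]
grip_width: 0.0239
```

>>> {"method": "jog_arm", "body": {
  "rows": [
    [0.6,0,0,0,0,0,0],
    [0.5,0,0,0,0,0,0],
    [0.4,0,0,0,0,0,0],
    [0.3,0,0,0,0,0,0],
    [0.3,0,0,0,0,0,0],
    [0.3,0,0,0,0,0,0],
    [0.3,0,0,-0.01,0,0,0],
    [0.2,0,0,-0.02,0,0,0],
    [0,0,0,-0.03,0,0,0],
    [0,0,0,-0.03,0,0,0],
    [0,0,0,0,0,0,0],
    [0,0,0,0,0,0,0]
  ]
}}

```text
time_s: 15.45
tool_pos: [0.4828, 0.1963, 0.2873]
tool_rot: [-179.7, 0.1, -103.0]
force: [0.1, 0.3, -0.6]
grip_width: 0.0836
```

```bash
python3 wl.py graver_medium .4497 .202 -13 w7.png .004; python3 wl.py rest_medium .4497 .202 -13; python3 -c "
from h import *
go(.475,-.156,11.3,.28)"
```

```text
graver_medium 0.87 [259.  93. 300. 270.] [450.  203.1] -12.8 err 0.011
rest_medium 0.82 [230.  63. 322. 274.] [451.3 202.7] -12.7 err 0.293
t 15.65 pos [0.4815 0.1955 0.2836] [ 1.799e+02 -1.000e-01 -1.030e+02] turn [  0.1  -0.  -24.3] shift(mm) [343.4  42.3   3.6]
```

The medium graver is in place. Now the short one.

>>> {"method": "jog_arm", "body": {
  "rows": [
    [0,0,0,0,0,0,-6],
    [0,0,0,0,0,0,-6],
    [0,0,0,0,0,0,-6],
    [0,0,0,0,0,0,-6.3],
    [0,0.029,0.0035,0,0,0,0],
    [0,0.029,0.0035,0,0,0,0],
    [0,0.029,0.0035,0,0,0,0],
    [0,0.029,0.0035,0,0,0,0],
    [0,0.029,0.0035,0,0,0,0],
    [0,0.029,0.0035,0,0,0,0],
    [0,0.029,0.0035,0,0,0,0]
  ]
}}

```text
time_s: 16.57
tool_pos: [0.4973, -0.0094, 0.2836]
tool_rot: [179.9, 0.0, -78.7]
force: [1.4, -1.0, -0.5]
grip_width: 0.0872
```

>>> {"method": "jog_arm", "body": {
  "rows": [
    [0,0.029,0.0035,0,0,0,0],
    [0,0.029,0.0035,0,0,0,0],
    [0,0.029,0.0035,0,0,0,0],
    [0,0.029,0.0035,0,0,0,0],
    [0,0.0245,0.0035,0.003,0,0,0],
    [0,0,0,0,0,0,0],
    [0,0,0,0,0,0,0],
    [0,0,0,0,0,0,0]
  ]
}}

```text
time_s: 17.23
tool_pos: [0.5081, -0.1484, 0.2807]
tool_rot: [179.9, 0.1, -78.7]
force: [0.5, 0.9, -0.1]
grip_width: 0.0872
```

```bash
python3 wl.py graver_short .475 -.156 11.3 w8.png; python3 -c "
from h import *
go(.475,-.156,11.3,.189)"
```

```text
graver_short 0.93 [258. 133. 297. 268.] [ 475.9 -154.8] 11.3 err 0.016
t 17.33 pos [ 0.5083 -0.1477  0.2812] [ 1.80e+02  1.00e-01 -7.85e+01] turn [0.  0.1 0.2] shift(mm) [ 1.6  1.3 92.2]
```

>>> {"method": "jog_arm", "body": {
  "rows": [
    [0,0.0005,0,0.02,0,0,0],
    [0,0,0,0.02,0,0,0],
    [0,0,0,0.02,0,0,0],
    [0,0,0,0.018,0,0,0],
    [0,0,0,0.0125,0,0,0],
    [0.9,0,0,0,0,0,0],
    [0.9,0,0,0,0,0,0],
    [0.9,0,0,0,0,0,0],
    [0.9,0,0,0,0,0,0],
    [0.9,0,0,0,0,0,0],
    [0.9,0,0,0,0,0,0],
    [0.9,0,0,0,0,0,0]
  ]
}}

```text
time_s: 18.33
tool_pos: [0.5086, -0.1498, 0.1918]
tool_rot: [-180.0, -0.0, -78.7]
force: [0.3, -0.0, 0.7]
grip_width: 0.0483
```

>>> {"method": "jog_arm", "body": {
  "rows": [
    [0.9,0,0,0,0,0,0],
    [0.9,0,0,0,0,0,0],
    [0.9,0,0,0,0,0,0],
    [0.9,0,0,0,0,0,0],
    [0.9,0,0,0,0,0,0],
    [0.9,0,0,0,0,0,0],
    [0.9,0,0,-0.01,0,0,0],
    [0.9,0,0,-0.02,0,0,0],
    [0.9,0,0,-0.025,0,0,0],
    [0.9,0,0,-0.025,0,0,0],
    [0.9,0,0,-0.01,0,0,0],
    [0.9,0,0,0,0,0,0]
  ]
}}

```text
time_s: 19.33
tool_pos: [0.5096, -0.1499, 0.2844]
tool_rot: [-179.7, -0.2, -78.7]
force: [0.6, -0.5, -0.5]
grip_width: 0.0239
```

```bash
python3 -c "
from h import *
go(.5263,.3156,0,.28)"
```

```text
t 19.33 pos [ 0.5096 -0.1499  0.2844] [-179.7   -0.2  -78.7] turn [-0.3 -0.2 11.3] shift(mm) [-465.5  -49.7    4.4]
```

>>> {"method": "jog_arm", "body": {
  "rows": [
    [0.9,0,0,0,0,0,5.6],
    [0.9,0,0,0,0,0,5.7],
    [0.9,-0.0155,-0.002,0,0,0,0],
    [0.9,-0.03,-0.0032,0,0,0,0],
    [0.9,-0.03,-0.0032,0,0,0,0],
    [0.9,-0.03,-0.0032,0,0,0,0],
    [0.9,-0.03,-0.0032,0,0,0,0],
    [0.9,-0.03,-0.0032,0,0,0,0],
    [0.9,-0.03,-0.0032,0,0,0,0],
    [0.9,-0.03,-0.0032,0,0,0,0],
    [0.9,-0.03,-0.0032,0,0,0,0],
    [0.9,-0.03,-0.0032,0,0,0,0]
  ]
}}

```text
time_s: 20.33
tool_pos: [0.5385, 0.137, 0.2796]
tool_rot: [179.9, -0.0, -90.0]
force: [0.1, 0.1, -1.0]
grip_width: 0.0242
```

>>> {"method": "jog_arm", "body": {
  "rows": [
    [0.9,-0.03,-0.0032,0,0,0,0],
    [0.9,-0.03,-0.0032,0,0,0,0],
    [0.9,-0.03,-0.0032,0,0,0,0],
    [0.9,-0.03,-0.0032,0,0,0,0],
    [0.9,-0.03,-0.0032,0,0,0,0],
    [0.9,-0.03,-0.0032,0,0,0,0],
    [0.9,0,0,0,0,0,0],
    [0.9,0,0,0,0,0,0],
    [0.9,0,0,0,0,0,0]
  ]
}}

```text
time_s: 21.08
tool_pos: [0.5579, 0.3151, 0.2794]
tool_rot: [179.9, -0.1, -90.0]
force: [0.6, -1.0, -0.7]
grip_width: 0.0236
```

```bash
python3 wl.py rest_short .5263 .3156 0 w9.png ; python3 -c "
from h import *
go(.5263,.3156,0,.1955)"
```

```text
rest_short 0.56 [227. 110. 321. 260.] [526.9 317.8] -0.9 err 0.388
t 21.18 pos [0.5586 0.314  0.2802] [ 1.799e+02 -1.000e-01 -9.010e+01] turn [ 0.1 -0.1 -0.1] shift(mm) [-1.6 -0.7 84.7]
```

View pics/w9.png

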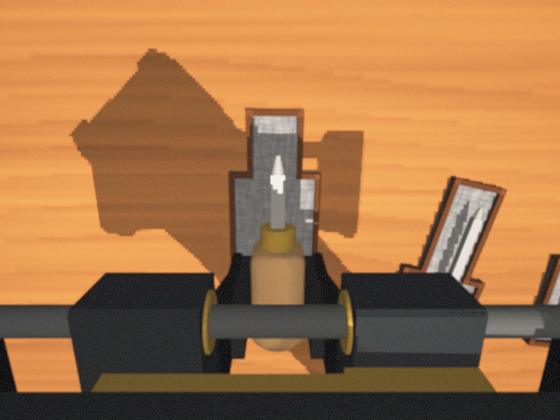

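The short rest is centred under the graver (channel at columns 248-302). I'm lowering and releasing.

>>> {"method": "jog_arm", "body": {
  "rows": [
    [0.9,-0.002,-0.0005,0.015,0,0,0],
    [0.9,0,0,0.02,0,0,0],
    [0.9,0,0,0.02,0,0,0],
    [0.9,0,0,0.016,0,0,0],
    [0.9,0,0,0.009,0,0,0],
    [0.9,0,0,0.004,0,0,0],
    [0.9,0,0,0,0,0,0],
    [0.9,0,0,0,0,0,0],
    [0.9,0,0,0,0,0,0]
  ]
}}

```text
time_s: 21.93
tool_pos: [0.5591, 0.3178, 0.1978]
tool_rot: [-179.9, 0.0, -90.0]
force: [0.4, -0.4, 0.1]
grip_width: 0.0236
```

>>> {"method": "jog_arm", "body": {
  "rows": [
    [0.6,0,0,0,0,0,0],
    [0.5,0,0,0,0,0,0],
    [0.4,0,0,0,0,0,0],
    [0.3,0,0,0,0,0,0],
    [0.3,0,0,0,0,0,0],
    [0.3,0,0,0,0,0,0],
    [0.3,0,0,-0.01,0,0,0],
    [0.2,0,0,-0.02,0,0,0],
    [0,0,0,-0.03,0,0,0],
    [0,0,0,-0.03,0,0,0],
    [0,0,0,0,0,0,0],
    [0,0,0,0,0,0,0]
  ]
}}

```text
time_s: 22.93
tool_pos: [0.5594, 0.3186, 0.2905]
tool_rot: [-179.7, 0.1, -90.0]
force: [-0.7, -0.0, 0.0]
grip_width: 0.0842
```

```bash
python3 wl.py graver_short .5263 .3156 0 w10.png .004; python3 wl.py rest_short .5263 .3156 0
```

```text
graver_short 0.59 [260. 138. 299. 268.] [526.5 317.5] 0.4 err 0.013
graver_short 0.29 [375. 180. 507. 350.] [526.3 315.6] -11.5 err 0.944
rest_short 0.69 [231. 110. 325. 273.] [527.  317.7] -0.8 err 0.33
```

Now I'm retreating up and back for a clear final look at all three.

>>> {"method": "jog_arm", "body": {
  "rows": [
    [0,0,0,-0.03,0,0,0],
    [0,0,0,-0.03,0,0,0],
    [0,0,0,-0.03,0,0,0],
    [0,0,0.005,-0.03,0,0,0],
    [0,-0.03,0,0,0,0,0],
    [0,-0.03,0,0,0,0,0],
    [0,-0.03,0,0,0,0,0],
    [0,-0.03,0,0,0,0,0],
    [0,-0.03,0,0,0,0,0],
    [0,-0.03,0,0,0,0,0],
    [0,0,0,0,0,0,0],
    [0,0,0,0,0,0,0]
  ]
}}

```text
time_s: 24.13
tool_pos: [0.5522, 0.5, 0.4046]
tool_rot: [179.8, -0.1, -89.7]
force: [0.5, 0.1, -1.0]
grip_width: 0.0869
```

```bash
python3 - <<'E'
from h import *
P={'short':(.5265,.3165,0),'medium':(.4500,.2025,np.radians(-13)),'long':(.46,.0825,np.radians(-6.8))}
for c in('top','scene'):
    p=par(c); im,d=cams.read_camera(c); save(c+'end.png',im)
    if c=='top': E=im
    for n in P:
        for q in outline_of(c,'graver_'+n)[:1]:
            f,e=fit(p,q['pixels'],parts('graver',n),[*P[n],.004]); print(c,n,round(q['conf'],2),np.round(f[:2]*1000,1),round(np.degrees(f[2]),1),round(e,3))
    for n in('file','brush','jar'): print(n,[np.round(x['box']) for x in outline_of(c,n)][:1])
cv2.imwrite('pics/endc.png',cv2.resize(E[90:290,120:460],None,fx=2.35,fy=2.35,interpolation=cv2.INTER_CUBIC)[:,:,::-1])
E
```

```text
top short 0.6 [528.5 315.9] 0.8 0.016
top medium 0.88 [451.  201.8] -12.5 0.036
top long 0.73 [461.2  82.4] -6.9 0.022
file [array([388., 189., 398., 248.])]
brush [array([346., 115., 363., 179.])]
jar [array([276., 135., 290., 154.])]
scene short 0.53 [523.5 317. ] -1.1 0.032
scene medium 0.56 [448.2 203.1] -14.5 0.087
scene long 0.66 [458.1  82.9] -7.0 0.064
file [array([162., 246., 209., 288.])]
brush [array([236., 270., 300., 320.])]
jar [array([321., 241., 340., 268.])]
```

View pics/endc.png

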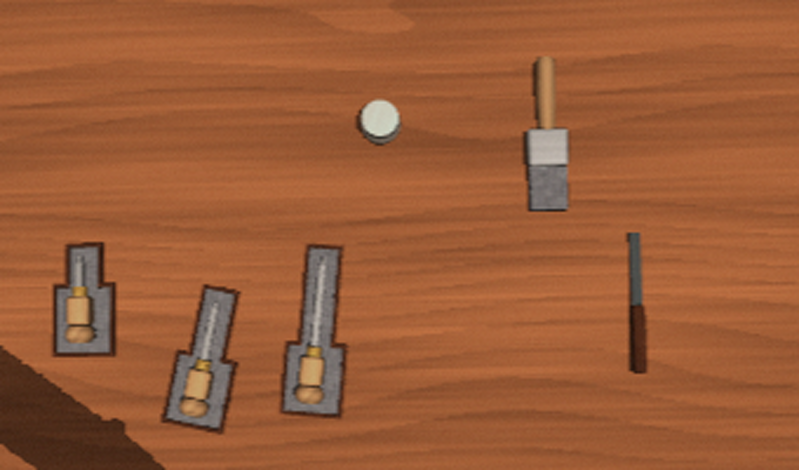

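All three gravers lie in their own rests. The file, brush and jar are where they were in the first picture, and the arm is clear.

```bash
python3 -c "
from h import *
print(env.sign_off())"
```

```text
the job is handed in; nothing more can be done
None
```

All three gravers are in the rests of their own length, and I handed the job in at about 25 s of the 80 s allowed. I gripped each by the flat sides, set it down on the felt with the fingertips above the rails, and backed the arm away.

- **Position:** final fits from the top and scene cameras put each graver within about 3 mm and 2° of its rest's pose. The last top picture shows each handle in its bay and each point inside the closed end.
- **Other objects:** the file, brush and jar look unmoved in that same picture, and their outlines match the first ones to within about 5 pixels, within the networks' scatter.
- **Disagreements:** for the same graver, the two cameras differed by up to 5 mm along its length. The wrist-camera fits of the rests were poor while the graver or fingers hid part of them, so I relied on the earlier top and scene fits. A second, low-confidence "graver_short" detection was false.
- **Not measured directly:** the height on the felt and the tilt. They are judged from the release heights and how well the fits matched.

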